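# Put the order desk's things back on their rests

## Task

Tidy the order desk: put the stapler, the marker, the salt shaker and the kitchen timer each on the wooden rest made to its shape and size - the stapler in the wide long one, the marker in the narrow long one, the shaker in the small round one and the timer in the large round one. Each must end flat on the cork inside the rim, shaker, timer and stapler upright, long things lying along their rest (either way round). Set them down rather than dropping them, and leave the sauce cup where it is.

Things in the scene. Friction and masses are not known exactly. Their poses are not given: they have to be found in the camera images.
- stapler: Black stapler standing on its base on the table, 36 wide (x), 150 long (y), 46 high. Origin: centre of its underside; z up. It is one rigid piece here; its base is 36 wide up to 10 mm height, its arm above (22 to 46 mm height) 28 wide: grip across that near the middle.
- marker_mid (a point): Black and white marker pen lying on the table, a rod 18 thick and 132 long (along its y axis). This point is its centre, 9 mm above the table; it can roll. Grip it across its thickness; the fingertips must stay above the rim (8 mm over the table) when it is laid on its rest, and there is no room for them beside it inside.
- marker: The same marker pen; origin on its surface, 9 mm from its axis, at mid length (underneath at the start).
- shaker: Small upright salt shaker, clear body with grey domed cap, 44 diameter up to 66 mm height, cap narrower, 34 diameter, above that, 90 high. Origin: centre of its underside; z up.
- timer: White round wind-up kitchen timer, 66 diameter, 42 high: body and dial up to 28 mm height, on it a red bar grip 12 wide (x), 50 long (y), from 28 to 42 mm height, across the centre. The dial does not turn here; it can be lifted by the red bar. Origin: centre of its underside; z up.
- wide_long_rest: Fixed low rest of dark wood with a cork floor 4 mm above the table and a rim 5 mm wide whose top is 8 mm above the table. Origin: centre of its underside, on the table; z up. Rectangular: inside the rim 50 (x) by 164 (y), outside 60 by 174; for the stapler, long axes (y) parallel.
- narrow_long_rest: Fixed low rest of dark wood with a cork floor 4 mm above the table and a rim 5 mm wide whose top is 8 mm above the table. Origin: centre of its underside, on the table; z up. Rectangular: inside the rim 32 (x) by 146 (y), outside 42 by 156; for the marker, long axes (y) parallel.
- small_round_rest: Fixed low rest of dark wood with a cork floor 4 mm above the table and a rim 5 mm wide whose top is 8 mm above the table. Origin: centre of its underside, on the table; z up. Round: inside the rim 58 diameter, outside 68; for the salt shaker.
- large_round_rest: Fixed low rest of dark wood with a cork floor 4 mm above the table and a rim 5 mm wide whose top is 8 mm above the table. Origin: centre of its underside, on the table; z up. Round: inside the rim 80 diameter, outside 90; for the timer.
- sauce_cup: Bystander: small grey steel sauce cup, 66 diameter at the rim, 36 high, loose. Origin: centre of its underside. Not to be moved.
Mind the look-alikes: they are no part of the job. Leave any yellow look-alike of the small_round_rest alone.

How it is judged:
By the outcome, as a careful person would: the job done as asked, in the order asked, and still so for the second after the job is handed in, with the robot touching nothing.
It also fails if it takes over 112 s, if anything falls off the work surface, if the arm or the gripper's body presses on something with over 40 N, if the wrist force passes 120 N, or if a joint passes its speed limit or range.

## Robot

A 7-joint arm with a two-finger parallel gripper is mounted at the origin on a cart in front of the work surface, level with it; the furniture and walls round the work are solid. World frame = base frame: x ahead of the robot, y to its left, z up, the work surface at z = 0. Lengths are in m, angles in rad, forces in N, time in s.
With the tool pointing down it reaches from about 0.4 to 0.875 m from the base axis. Payload 19.3 kg.
Tool frame: the origin (TCP) lies at the very end of the fingers, on their centre line; the grasp point (between the pads) lies 19 mm behind it; z points along the fingers, y is the line along which they close (so a half turn about z gives the same grasp; the last joint's range is limited). The gripper opens to 85 mm and grips with 20 to 120 N. Pads are 22 mm wide; open, the fingers measure 114 mm over their backs; the gripper's body (76 mm by 85 mm) begins 54 mm behind the grasp point. The pads swing forward as they close: fully open they stand 13 mm farther back than shut.
Start: joints at [-1.314, 0.521, -0.036, 1.599, 0.021, 1.021, -0.113], TCP at [0.201, 0.592, 0.231] pointing down, gripper open.
Joint ranges: [-2.91, 2.91], [-0.3, 2.13], [-1.5, 1.42], [0.17, 2.43], [-1.26, 4.41], [0.16, 1.93], [-2.52, 2.52]. Speed limits (rad/s): [1.89, 1.89, 2.39, 2.39, 3.01, 3.01, 3.01].

## Interface

Orientations are given as [roll, pitch, yaw] about the fixed x, y, z axes, in that order (R = Rz(yaw) Ry(pitch) Rx(roll)).
In Python, from workcell import monitor, viewer, bot gives the robot as it stands.
- The arm moves only by the tool move_arm, never from a script. Its arguments are lists of equal length, an entry for each row: "gripper": the opening, from 0 (shut) to 1 (fully open); "linear": the shift along the tool's x, y, z in cm, a list of three; "twist": the turn about the tool's z in degrees. A call has 1 to 8 rows; each row shifts and turns the commanded pose from where the row before left it, along the tool's axes as they then stand; what a row does not reach is not made up. A row lasts 1/10 s, in which the tool goes at most 50 mm and 8.59 degrees, less where a joint would pass 70% of its speed; a pose out of reach is approached as far as the arm can. A call with a gripper value outside its range is refused whole. The fingers move at their own pace and stop on an object; "squeeze" is the grip in N (left out, the last holds). Time passes only in rows, so rows that do not move let the fingers close. It gives the time, the measured TCP pose, the force, the opening and the grip force at its end, in the units of the state.
- monitor.observe(): the state, without advancing time (a new reading comes with each control period).
- viewer.grab_frame(name): name is "side" or "top"; returns a dict with "img" (480x640x3 uint8, red, green, blue), "K" (3x3 intrinsics, pixels), "eye" and "rotation" of the camera in the world. Camera axes: x right, y up, looking along -z (the intrinsics and any distortion apply to the point x, -y, -z); pixel columns grow to the right and rows downward; lengths in m; the calibration is good to about 2 mm. A picture is of the moment at which its call begins. There is no depth.
- bot.job_done(): hands the job in; it is judged then, once.
The state is a dict: "clock": time; "qpos": joint angles; "qd": joint speeds; "joint_efforts": joint torques, N m; "position": TCP position; "tool_rot": TCP orientation; "force": force on the tool from outside, world axes, zero at the start; "moment": the same for the moment, N m; "grip_width": finger opening in m; "finger_force": force on a finger pad.
Only numpy, scipy, OpenCV 4.12 (cv2) and the standard library are available. Lean on these libraries where they do the work, as an engineer would, in place of code of your own. Each camera call takes 0.05 s, during which the arm holds its last target. There are 200 camera calls.

## Working session

There is one attempt and no reset: what is moved stays moved. The work goes in short steps, Python scripts to look and compute and a tool call to move; the robot and the scene stay as the last step left them, time stands still between calls to the robot, and variables do not carry over. Pictures are saved under pics/ and viewed, at most 14 in all, crops included, and the job is handed in when it is done.

Besides the shell and the picture viewer there is one more tool, called after "Request:" by a JSON object that holds its "fn" and its "kwargs", one argument or row to a line. move_arm: Moves the arm, as the interface text tells. Its arguments: {"type":"object","properties":{"gripper":{"type":"array"},"linear":{"type":"array"},"twist":{"type":"array"},"squeeze":{"type":"number"}},"required":["gripper","linear","twist"]}

```bash
mkdir -p pics; ls; cat > h.py <<'E'
import numpy as np,cv2,json
from workcell import monitor,viewer,bot
def grab(n,save=None):
    f=viewer.grab_frame(n)
    if save: cv2.imwrite('pics/'+save,f['img'][:,:,::-1])
    return f
def ray(f,uv):
    K=np.array(f['K']);R=np.array(f['rotation'])
    d=np.linalg.inv(K)@np.array([uv[0],uv[1],1.]);return R@np.array([d[0],-d[1],-d[2]])
def onz(f,uv,z):
    d=ray(f,uv);e=np.array(f['eye']);return (e+d*(z-e[2])/d[2])
def proj(f,p):
    c=np.array(f['rotation']).T@(np.array(p)-np.array(f['eye']));c=np.array([c[0],-c[1],-c[2]])
    q=np.array(f['K'])@c;return q[:2]/q[2]
E
python3 - <<'E'
from h import *
for n in('top','side'):
    f=grab(n,n+'0.png');print({k:np.round(v,3).tolist() if not isinstance(v,str) else v for k,v in f.items() if k!='img'})
print(monitor.observe())
E
```

```text
pics
{'K': [[493.638, 0.0, 324.351], [0.0, 493.638, 239.333], [0.0, 0.0, 1.0]], 'eye': [0.263, 0.172, 1.171], 'rotation': [0.229, 0.004, -1.68]}
{'K': [[578.25, 0.0, 316.167], [0.0, 578.25, 239.125], [0.0, 0.0, 1.0]], 'eye': [0.025, 1.156, 0.697], 'rotation': [1.045, 0.01, -2.705]}
{'clock': 0.1, 'qpos': array([-1.31422273,  0.52194278, -0.03630943,  1.59988616,  0.02119226,
        1.02112303, -0.11281345]), 'qd': array([-0.00094247, -0.00294062,  0.00206394, -0.00252759, -0.00149612,
       -0.00107251, -0.00074706]), 'joint_efforts': array([ 4.28944593e-03, -9.28491068e+01,  1.98431432e+00, -3.70529759e+01,
        1.82131265e-02,  5.27365250e-03, -1.88626245e-05]), 'position': array([0.2005678 , 0.59165324, 0.23081396]), 'tool_rot': array([-3.14062050e+00,  6.96288445e-05,  2.81477384e+00]), 'force': array([-0.25407989,  0.48758962,  0.71088018]), 'moment': array([-0.03918618,  0.02717537, -0.00340289]), 'finger_force': 0.0, 'grip_width': 0.08517649234245295}
```

View pics/top0.png

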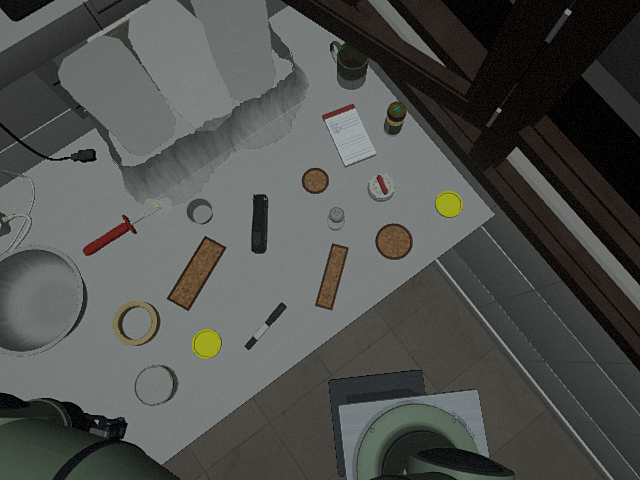

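View pics/side0.png

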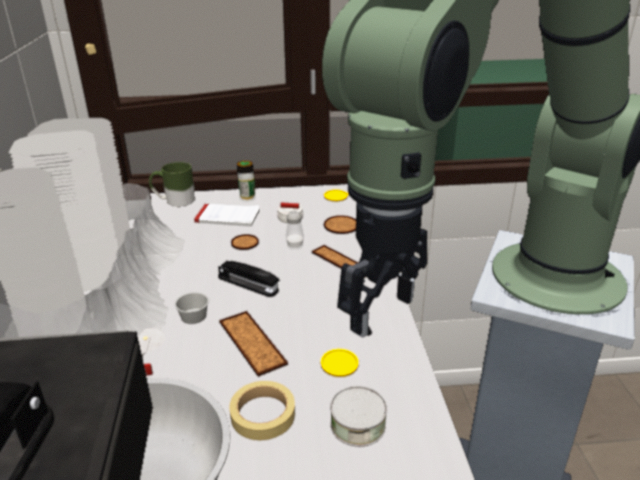

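The top view shows the stapler at (260,223), the marker (266,326), the shaker (336,217), the timer (381,186) and the sauce cup (200,210).
- **Rests:** wide long (197,273), narrow long (332,277), small round cork (315,180), large round cork (394,241).
- **Look-alikes:** the yellow discs at (207,344) and (449,204) are not part of the job. The jar at (396,118) has a green/dark cap, so it is not the clear, grey-capped shaker.

```bash
sed -i "s/R=np.array(f\['rotation'\])/R=rot(f)/; s/np.array(f\['rotation'\]).T/rot(f).T/; 2i from scipy.spatial.transform import Rotation\ndef rot(f):\n    r=np.array(f['rotation']);return Rotation.from_euler('xyz',r).as_matrix() if r.size==3 else r" h.py
cat >> h.py <<'E'
def blob(m,at=None,amin=40):
    cs,_=cv2.findContours(m.astype(np.uint8),cv2.RETR_EXTERNAL,cv2.CHAIN_APPROX_NONE)
    cs=[c for c in cs if cv2.contourArea(c)>amin]
    if at is not None: cs=[c for c in cs if cv2.pointPolygonTest(c,at,True)>-12]
    return max(cs,key=cv2.contourArea) if cs else None
def world(f,c,z): return np.array([onz(f,p,z)[:2] for p in c[:,0,:].astype(float)],np.float32)
def rect(f,c,z):  # centre, long,short (mm), yaw of long axis deg
    w=world(f,c,z)*1000;(cx,cy),(a,b),t=cv2.minAreaRect(w)
    if a<b:a,b,t=b,a,t+90
    return np.round([cx,cy,a,b,(t+90)%180-90],1)
E
python3 - <<'E'
from h import *
f=grab('top');im=f['img'];hsv=cv2.cvtColor(im,cv2.COLOR_RGB2HSV);H,S,V=cv2.split(hsv)
ov=im.copy()
cork=(S>70)&((H<22)|(H>172))&(V>30)
dark=V<75
allm={'wide':(cork,(197,273),.006),'narrow':(cork,(332,277),.006),'small':(cork,(315,180),.006),'large':(cork,(394,241),.006),
'stapler':(dark,(260,223),.046),'markerdark':(dark,(275,315),.009),'marker_end':(dark,(249,345),.009),
'bar':((S>110)&((H<10)|(H>170)),(382,184),.042)}
for n,(m,at,z) in allm.items():
    c=blob(m,at,8)
    if c is None: print(n,None);continue
    cv2.drawContours(ov,[c],-1,(0,255,255),1);print(n,rect(f,c,z),cv2.boundingRect(c))
for p in [(200,210),(336,217),(381,186),(207,344),(449,204)]: print(p,onz(f,p,0).round(3))
print('probe V', im[217,336],im[225,330],im[190,375],im[150,290],im[335,258])
cv2.imwrite('pics/crop1.png',cv2.resize(ov[160:365,150:420,::-1],None,fx=2.9,fy=2.9,interpolation=cv2.INTER_CUBIC))
E
```

```text
wide [487.7 460.  172.8  59.4 -34.6] (167, 236, 59, 74)
narrow [443.8 139.6 155.2  41.1 -21.5] (315, 244, 34, 66)
small [688.  155.1  63.2  62.4  -6.4] (302, 168, 26, 25)
large [511.7 -19.7  87.2  84.4  83.7] (376, 224, 37, 35)
stapler [580.8 296.4 144.2  36.5  -7. ] (251, 194, 17, 60)
markerdark [368.1 280.7  60.8  17.4 -46.3] (265, 303, 22, 24)
marker_end [308.7 343.3  28.5  14.4 -46.4] (245, 337, 13, 13)
bar [646.4  -4.5  47.4  11.1  16. ] (377, 175, 11, 19)
(200, 210) [0.643 0.445 0.   ]
(336, 217) [0.588 0.112 0.   ]
(381, 186) [ 0.656 -0.008  0.   ]
(207, 344) [0.317 0.445 0.   ]
(449, 204) [ 0.591 -0.169  0.   ]
probe V [111 114 113] [121 123 122] [124 130 126] [120 126 125] [135 140 140]
```

View pics/crop1.png

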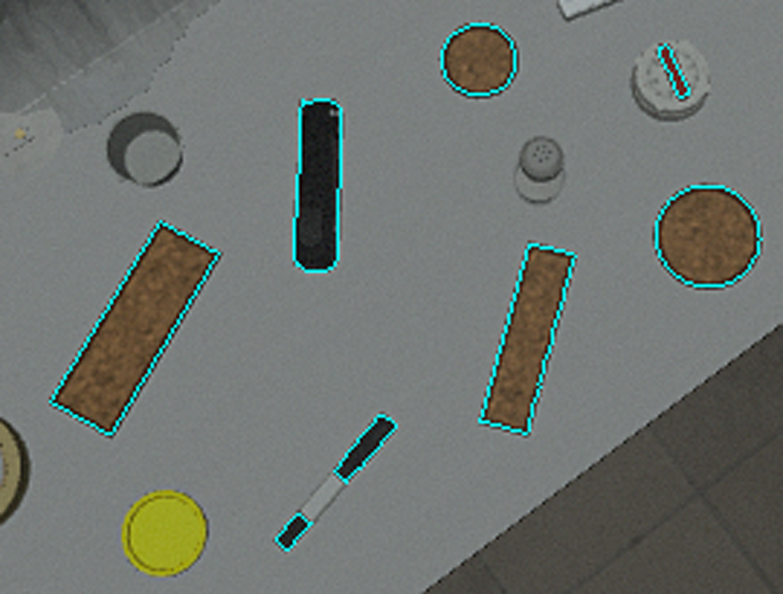

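The crop confirms the picks. The four cork rests measure to their stated sizes, and the yellow disc at (207,344) is only a look-alike. Stapler first.

```bash
cat >> h.py <<'E'
def plan(x,y,z,yaw):  # mm, deg: twist first, then shift in the turned tool frame (cm)
    s=monitor.observe();R=Rotation.from_euler('xyz',s['tool_rot'])
    cy=np.degrees(s['tool_rot'][2]);t=-((yaw-cy+90)%180-90)
    R2=R*Rotation.from_euler('z',t,degrees=True)
    d=np.array([x,y,z])/10-s['position']*100
    print('clock',round(s['clock'],2),'pos',(s['position']*1000).round(1),'yaw',round(cy,1),'w',round(s['grip_width'],4),'F',s['force'].round(1),s['finger_force'])
    print('twist',round(t,1),'lin',(R2.inv().apply(d)).round(2),'j7',round(s['qpos'][6],2))
E
python3 - <<'E'
from h import *
plan(592,301,150,-7)
f=grab('top')
im=f['img'][:,:,1].astype(int)
print(im[196:234:2,324:350:1])
for p,z in [((337.2,214.1),.085),((336.2,222),0),((336.2,222),.066)]: print(p,z,onz(f,p,z).round(4))
E
```

```text
clock 0.15 pos [200.6 591.7 230.9] yaw 161.3 w 0.0853 F [-0.4  0.3 -0. ] 0.0
twist -11.7 lin [-42.39 -24.07   8.1 ] j7 -0.11
[[125 122 128 130 126 126 128 127 127 128 130 124 127 127 130 128 128 128
  127 124 123 130 127 131 127 130]
 [129 124 131 124 126 127 126 125 126 127 127 130 126 126 127 126 128 125
  126 127 127 127 125 126 128 125]
 [127 124 124 124 126 125 129 125 126 127 127 126 126 124 130 125 128 130
  130 128 125 122 133 123 124 131]
 [125 129 127 126 129 126 124 129 129 123 127 128 127 132 127 126 125 130
  131 125 129 128 126 128 127 126]
 [128 127 123 128 126 126 125 129 132 131 131 126 130 127 128 131 126 127
  123 127 126 127 126 127 130 130]
 [124 128 132 122 128 130 127 126 127 122 124 126 125 125 128 129 128 128
  127 126 127 129 128 127 132 125]
 [125 127 129 129 126 124 127 123 126  98  83 103 109 117 114  97  77  99
  125 131 127 123 124 131 126 126]
 [128 127 128 125 130 128 128  83  82 117 114 110 118 110  76 121 118 109
   80  99 130 127 128 124 129 125]
 [124 125 127 130 129 125  95  88 115 116 108 118 110  74 117 113  88 119
  111  82 103 132 128 123 126
[... 520 characters left out ...]
4 117  97 117 129 130 128 129]
 [123 129 129 129 106 125 130 124 128 126 122 126 125 122 123 121 122 120
  118 120 115 130 130 125 127 127]
 [125 122 126 126 108  94 128 127 129 126 130 127 125 125 126 124 122 115
  111 124 129 126 128 123 127 128]
 [126 125 130 125 129 115 100  78  88 114 127 122 126 123 117  76 104 109
  127 125 129 123 127 126 128 129]
 [128 128 129 128 124 130 131 130 117 110 103 107 106 109 109 121 130 128
  126 124 127 124 132 126 129 126]
 [131 130 129 128 131 129 128 128 129 123 128 127 128 126 128 129 128 129
  128 131 128 127 128 125 124 124]]
(337.2, 214.1) 0.085 [0.5713 0.1133 0.085 ]
(336.2, 222) 0 [0.5757 0.1134 0.    ]
(336.2, 222) 0.066 [0.5581 0.1167 0.066 ]
```

Request:
{"fn": "move_arm", "kwargs": {
  "gripper": [1, 1, 1, 1, 1, 1, 1, 1],
  "linear": [
    [0, 0, 0],
    [0, 0, 0],
    [-3, -1.7, 0.5],
    [-3.5, -2, 0.7],
    [-3.5, -2, 0.7],
    [-3.5, -2, 0.7],
    [-3.5, -2, 0.7],
    [-3.5, -2, 0.7]
  ],
  "twist": [-6, -5.7, 0, 0, 0, 0, 0, 0],
  "squeeze": 40
}}

```text
clock: 1.0
position: [0.3909, 0.4495, 0.191]
tool_rot: [-3.142, -0.0, 3.019]
force: [0.5, 1.1, 0.7]
grip_width: 0.0853
finger_force: 0.0
```

Request:
{"fn": "move_arm", "kwargs": {
  "gripper": [1, 1, 1, 1, 1, 1, 1, 1],
  "linear": [
    [-3.5, -2, 0.7],
    [-3.5, -2, 0.7],
    [-3.5, -2, 0.7],
    [-3.5, -2, 0.7],
    [-3.5, -2, 0.7],
    [-3.5, -2, 0.7],
    [-0.9, -0.4, 0],
    [0, 0, 0]
  ],
  "twist": [0, 0, 0, 0, 0, 0, 0, 0]
}}

```text
clock: 1.8
position: [0.593, 0.2993, 0.1487]
tool_rot: [-3.141, -0.0, 3.016]
force: [-0.7, 1.3, -0.2]
grip_width: 0.0851
finger_force: 0.0
```

```bash
python3 - <<'E'
from h import *
plan(592,301,15,-7)
E
```

```text
clock 1.8 pos [593.  299.3 148.7] yaw 172.8 w 0.0851 F [-0.7  1.3 -0.2] 0.0
twist -0.2 lin [ 0.12  0.17 13.37] j7 0.87
```

Request:
{"fn": "move_arm", "kwargs": {
  "gripper": [1, 1, 1, 1, 1, 1, 1, 1],
  "linear": [
    [0.1, 0.2, 3],
    [0, 0, 3],
    [0, 0, 3],
    [0, 0, 2.5],
    [0, 0, 1.2],
    [0, 0, 0.7],
    [0, 0, 0],
    [0, 0, 0]
  ],
  "twist": [0, 0, 0, 0, 0, 0, 0, 0]
}}

```text
clock: 2.6
position: [0.5916, 0.3035, 0.0164]
tool_rot: [3.141, 0.001, 3.019]
force: [-0.2, -0.6, 0.5]
grip_width: 0.0855
finger_force: 0.0
```

Request:
{"fn": "move_arm", "kwargs": {
  "gripper": [0, 0, 0, 0, 0, 0, 0, 0],
  "linear": [
    [0, 0, 0],
    [0, 0, 0],
    [0, 0, 0],
    [0, 0, 0],
    [0, 0, 0],
    [0, 0, 0],
    [0, 0, 0],
    [0, 0, 0]
  ],
  "twist": [0, 0, 0, 0, 0, 0, 0, 0]
}}

```text
clock: 3.4
position: [0.5913, 0.3029, 0.0156]
tool_rot: [3.142, 0.0, 3.019]
force: [-1.4, -1.8, 5.2]
grip_width: 0.0265
finger_force: 39.4
```

```bash
python3 - <<'E'
from h import *
grab('side','s1.png')
plan(592,301,15,-7)
E
```

```text
clock 3.45 pos [591.4 302.9  15.7] yaw 173.0 w 0.0262 F [-1.6 -1.8  6.1] 39.3597313573008
twist -0.0 lin [-0.09 -0.18  0.07] j7 0.85
```

View pics/s1.png

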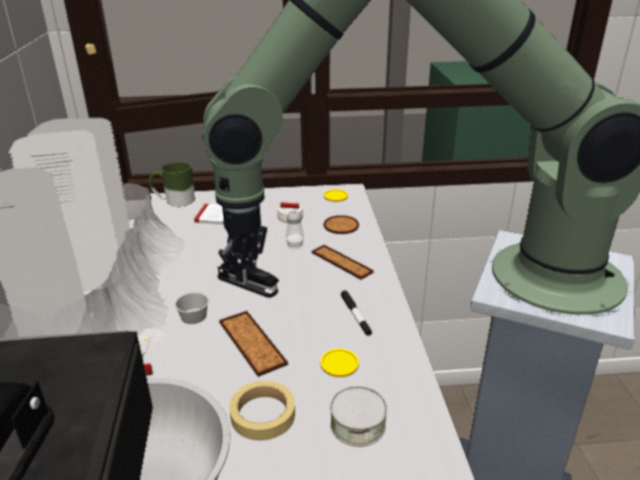

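The side view shows the jaws across the middle of the stapler's arm at (245,275), with 26 mm opening and 39 N grip. Lifting.

Request:
{"fn": "move_arm", "kwargs": {
  "gripper": [0, 0, 0, 0, 0, 0, 0, 0],
  "linear": [
    [0, 0, -0.5],
    [0, 0, -2],
    [0, 0, -3],
    [0, 0, -3],
    [0, 0, 0],
    [0, 0, 0],
    [0, 0, 0],
    [0, 0, 0]
  ],
  "twist": [0, 0, 0, 0, 7, 7, 7, 6.6],
  "squeeze": 60
}}

```text
clock: 4.25
position: [0.5911, 0.3029, 0.1004]
tool_rot: [-3.141, -0.0, 2.532]
force: [-0.2, -0.0, -3.7]
grip_width: 0.0256
finger_force: 59.4
```

Request:
{"fn": "move_arm", "kwargs": {
  "gripper": [0, 0, 0, 0, 0, 0, 0, 0],
  "linear": [
    [2, 0.8, 0],
    [3, 1.2, 0],
    [3, 1.2, 0],
    [3, 1.2, 0],
    [3, 1.2, 0],
    [2, 0.8, 0],
    [1.4, 0.6, 0],
    [0, 0, 0]
  ],
  "twist": [0, 0, 0, 0, 0, 0, 0, 0]
}}

```text
clock: 5.05
position: [0.4862, 0.4613, 0.1002]
tool_rot: [3.142, -0.001, 2.54]
force: [0.3, 0.4, -2.6]
grip_width: 0.0259
finger_force: 59.3
```

```bash
python3 - <<'E'
from h import *
plan(487.7,460,21,-34.6)
f=grab('top','t2.png');im=f['img']
cv2.imwrite('pics/t2.png',cv2.resize(im[200:350,120:320,::-1],None,fx=3.5,fy=3.5))
E
```

```text
clock 5.05 pos [486.2 461.3 100.2] yaw 145.5 w 0.0259 F [ 0.3  0.4 -2.6] 59.333480801251426
twist 0.1 lin [-0.21 -0.03  7.92] j7 0.2
```

View pics/t2.png

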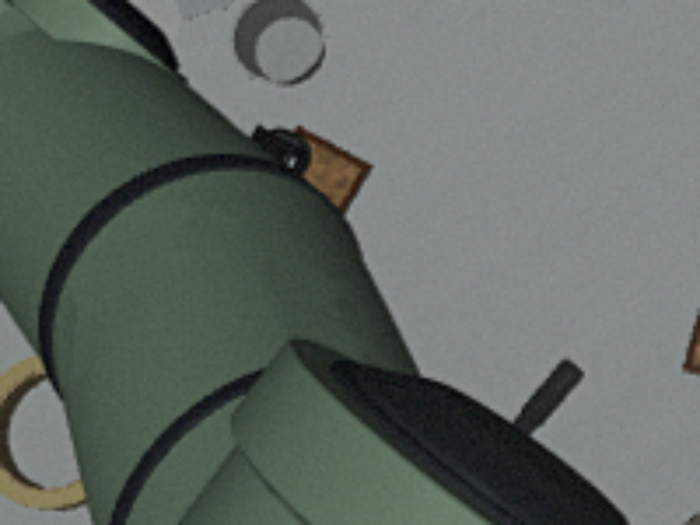

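The arm hides most of the rest and the stapler, so I'll lower by the numbers while watching the force.

Request:
{"fn": "move_arm", "kwargs": {
  "gripper": [0, 0, 0, 0, 0, 0, 0, 0],
  "linear": [
    [-0.2, 0, 2],
    [0, 0, 2.5],
    [0, 0, 2],
    [0, 0, 0.8],
    [0, 0, 0.4],
    [0, 0, 0.2],
    [0, 0, 0.1],
    [0, 0, 0]
  ],
  "twist": [0, 0, 0, 0, 0, 0, 0, 0]
}}

```text
clock: 5.9
position: [0.4898, 0.4585, 0.021]
tool_rot: [3.141, 0.0, 2.537]
force: [0.1, 0.2, -2.9]
grip_width: 0.0257
finger_force: 59.3
```

```bash
python3 - <<'E'
from h import *
plan(487.7,460,19.5,-34.6)
f=grab('side');im=f['img']
cv2.imwrite('pics/s3.png',cv2.resize(im[250:390,180:320,::-1],None,fx=4,fy=4))
E
```

```text
clock 5.9 pos [489.8 458.5  21. ] yaw 145.4 w 0.0257 F [ 0.1  0.2 -2.9] 59.32899830961105
twist -0.0 lin [0.26 0.   0.15] j7 0.21
```

View pics/s3.png

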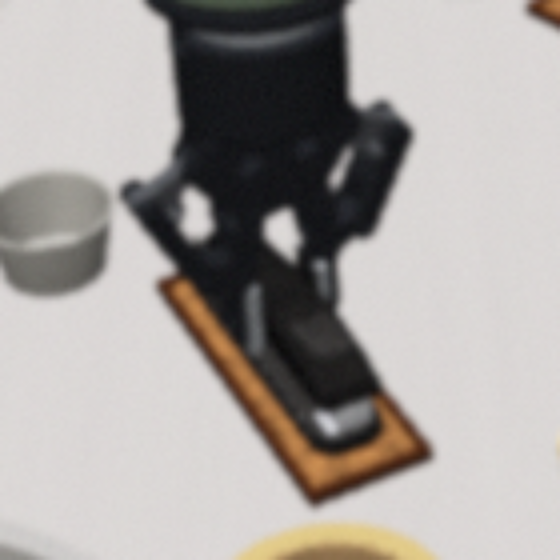

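The stapler sits inside the rest across its width, but its near end, crop (340,450), looks farther from the rim than it should. I'll quantify that.

```bash
python3 - <<'E'
from h import *
f=grab('side')
c=np.array([487.7,460]);a=np.radians(145.4);u=np.array([np.cos(a),np.sin(a)]);v=np.array([np.sin(a),-np.cos(a)])
def loc(n,p,z):
    w=onz(f,(180+p[0]/4,250+p[1]/4),z)[:2]*1000-c;print(n,(w@u).round(1),(w@v).round(1))
loc('restNear1',(313,503),.008);loc('restNear2',(432,453),.008);loc('restFar',(163,285),.008)
loc('stapler bottom end',(345,452),.006);loc('stapler bottom R',(378,430),.006);loc('stapler bottom L',(308,440),.006)
loc('arm front top corner R',(378,385),.04);loc('arm front bottom',(345,403),.022)
E
```

```text
restNear1 94.5 32.0
restNear2 93.2 -25.5
restFar -76.2 29.9
stapler bottom end 71.2 5.7
stapler bottom R 66.0 -13.0
stapler bottom L 55.9 16.3
arm front top corner R 75.5 -9.9
arm front bottom 59.5 -1.0
```

```bash
python3 - <<'E'
from h import *
f=grab('side');print(f.keys())
for n,at in dict(wide=(252,343),narrow=(342,261),small=(245,242),large=(341,225)).items():
    hsv=cv2.cvtColor(f['img'],cv2.COLOR_RGB2HSV);H,S,V=cv2.split(hsv)
    c=blob((S>70)&((H<22)|(H>172))&(V>30),at,20)
    if c is not None: print(n,rect(f,c,.006),cv2.boundingRect(c))
g=grab('top')
Y=lambda f:(lambda h:(h[:,:,0]>22)&(h[:,:,0]<38)&(h[:,:,1]>200))(cv2.cvtColor(f['img'],cv2.COLOR_RGB2HSV))
for ff,at in((f,(340,362)),(f,(336,196)),(g,(207,344)),(g,(449,204))):
    c=blob(Y(ff),at,20)
    if c is not None: print('yellow',at,rect(ff,c,.006))
E
```

```text
dict_keys(['img', 'K', 'eye', 'rotation'])
wide [486.3 464.3 175.1  58.1 -34.5] (220, 318, 67, 58)
narrow [442.4 144.8 156.2  42.7 -21.5] (313, 245, 60, 34)
large [511.1 -13.   83.1  82.6 -66.1] (324, 216, 34, 17)
yellow (340, 362) [318.3 449.6  66.   63.1 -65.6]
yellow (336, 196) [ 588.  -159.4   62.8   57.7  -66.1]
yellow (449, 204) [ 590.5 -166.6   64.9   61.5   -9.2]
```

The two views disagree by about 5 mm in y, which is within calibration error. The top view gives +2.6 mm along the rest and the side view about +7, so I'll shift 4 mm, which is safe for both, then lower.

Request:
{"fn": "move_arm", "kwargs": {
  "gripper": [0, 0, 0, 0, 0, 0, 0, 0],
  "linear": [
    [0.4, 0, 0],
    [0, 0, 0],
    [0, 0, 0.1],
    [0, 0, 0.05],
    [0, 0, 0.05],
    [0, 0, 0],
    [0, 0, 0],
    [0, 0, 0]
  ],
  "twist": [0, 0, 0, 0, 0, 0, 0, 0]
}}

```text
clock: 6.9
position: [0.486, 0.461, 0.0197]
tool_rot: [3.141, -0.001, 2.537]
force: [-8.3, -4.7, 21.1]
grip_width: 0.0256
finger_force: 62.0
```

Contact comes at the height expected for the cork floor. Releasing and rising.

Request:
{"fn": "move_arm", "kwargs": {
  "gripper": [0.7, 0.7, 0.7, 0.7, 0.7, 0.7, 0.7, 0.7],
  "linear": [
    [0, 0, -0.05],
    [0, 0, 0],
    [0, 0, 0],
    [0, 0, 0],
    [0, 0, -1],
    [0, 0, -3],
    [0, 0, -4],
    [0, 0, -4]
  ],
  "twist": [0, 0, 0, 0, 0, 0, 0, 0]
}}

```text
clock: 7.7
position: [0.4861, 0.4603, 0.1407]
tool_rot: [-3.141, 0.0, 2.537]
force: [1.0, 1.1, -0.3]
grip_width: 0.0598
finger_force: 0.0
```

```bash
python3 - <<'E'
from h import *
plan(344,306,100,-46.4)
E
```

```text
clock 7.7 pos [486.1 460.3 140.7] yaw 145.4 w 0.0598 F [ 1.   1.1 -0.3] 0.0
twist 11.8 lin [ -1.38 -20.93   4.07] j7 0.19
```

Request:
{"fn": "move_arm", "kwargs": {
  "gripper": [0.6, 0.6, 0.6, 0.6, 0.6, 0.6, 0.6, 0.6],
  "linear": [
    [0, 0, 0],
    [0, 0, 0],
    [-0.2, -3.5, 0.5],
    [-0.3, -4, 0.8],
    [-0.3, -4, 0.8],
    [-0.3, -4, 0.8],
    [-0.2, -3.5, 0.8],
    [-0.1, -1.9, 0.3]
  ],
  "twist": [6, 5.8, 0, 0, 0, 0, 0, 0]
}}

```text
clock: 8.5
position: [0.3426, 0.3043, 0.099]
tool_rot: [-3.14, -0.0, 2.331]
force: [0.8, 1.4, -0.3]
grip_width: 0.051
finger_force: 0.0
```

Request:
{"fn": "move_arm", "kwargs": {
  "gripper": [0.5, 0.5],
  "linear": [
    [0, 0, 0],
    [0, 0, 0]
  ],
  "twist": [0, 0]
}}

```text
clock: 8.7
position: [0.3449, 0.3069, 0.0995]
tool_rot: [3.14, -0.0, 2.331]
force: [0.1, 0.1, -0.3]
grip_width: 0.0428
finger_force: 0.0
```

```bash
python3 - <<'E'
from h import *
plan(344,306,100,-46.4)
f=grab('side');t=grab('top')
a=cv2.resize(f['img'][260:400,180:400,::-1],None,fx=3.4,fy=3.4)[:300,:748]
a=cv2.resize(f['img'][280:390,200:400,::-1],(540,297));b=cv2.resize(t['img'][220:360,120:300,::-1],(386,300))
b=b[:297];cv2.imwrite('pics/c4.png',np.vstack([a,np.hstack([b,np.zeros((297,154,3),np.uint8)])]))
E
```

```text
clock 8.7 pos [344.9 306.9  99.5] yaw 133.6 w 0.0428 F [ 0.1  0.1 -0.3] 0.0
twist -0.0 lin [-0.01 -0.13 -0.05] j7 0.04
```

View pics/c4.png

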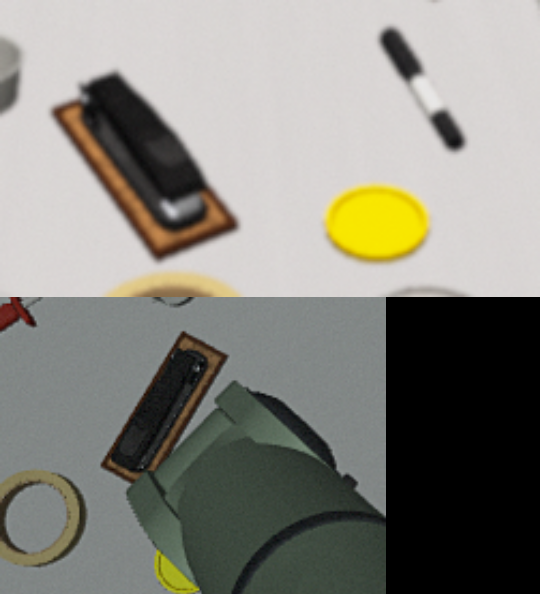

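The side crop shows the stapler lying inside its rest, crop (140,150), and the top crop agrees at (165,410). The gripper is above the marker, so I descend.

Request:
{"fn": "move_arm", "kwargs": {
  "gripper": [0.5, 0.5, 0.5, 0.5, 0.5, 0.5, 0.5, 0.5],
  "linear": [
    [0, -0.1, 2.5],
    [0, 0, 3],
    [0, 0, 2],
    [0, 0, 1],
    [0, 0, 0.5],
    [0, 0, 0.3],
    [0, 0, 0.1],
    [0, 0, 0]
  ],
  "twist": [0, 0, 0, 0, 0, 0, 0, 0],
  "squeeze": 30
}}

```text
clock: 9.6
position: [0.344, 0.306, 0.0053]
tool_rot: [3.141, -0.0, 2.331]
force: [0.8, -0.3, 0.1]
grip_width: 0.0428
finger_force: 0.0
```

```bash
python3 - <<'E'
from h import *
plan(344,306,5,-46.4)
f=grab('side');im=f['img']
cv2.imwrite('pics/s5.png',cv2.resize(im[240:350,290:420,::-1],None,fx=4,fy=4))
E
```

```text
clock 9.6 pos [344.  306.    5.3] yaw 133.6 w 0.0428 F [ 0.8 -0.3  0.1] 0.0
twist -0.0 lin [-0.    0.    0.03] j7 0.07
```

View pics/s5.png

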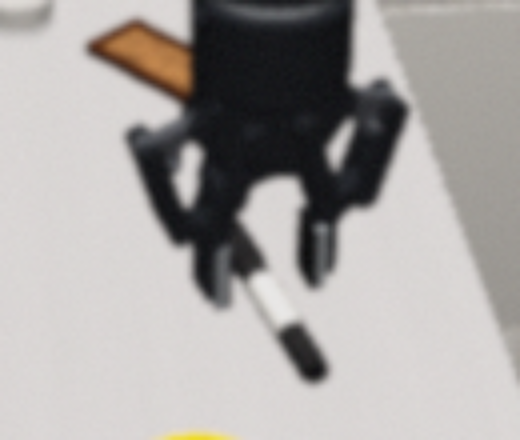

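The jaws straddle the marker near its middle, crop (265,288). Closing.

Request:
{"fn": "move_arm", "kwargs": {
  "gripper": [0, 0, 0, 0, 0, 0, 0, 0],
  "linear": [
    [0, 0, 0],
    [0, 0, 0],
    [0, 0, 0],
    [0, 0, 0],
    [0, 0, 0],
    [0, 0, -1],
    [0, 0, -3],
    [0, 0, -3]
  ],
  "twist": [0, 0, 0, 0, 0, 0, 0, 0]
}}

```text
clock: 10.45
position: [0.3434, 0.3052, 0.0759]
tool_rot: [-3.14, 0.0, 2.331]
force: [-1.3, 0.2, 0.0]
grip_width: 0.0153
finger_force: 29.6
```

```bash
python3 - <<'E'
from h import *
plan(443.8,139.6,75,-21.5)
f=grab('side');im=f['img']
cv2.imwrite('pics/s6.png',cv2.resize(im[220:350,270:420,::-1],None,fx=3,fy=3))
E
```

```text
clock 10.45 pos [343.4 305.2  75.9] yaw 133.6 w 0.0153 F [-1.3  0.2  0. ] 29.606196197419195
twist -24.9 lin [-15.41 -11.73   0.1 ] j7 0.05
```

View pics/s6.png

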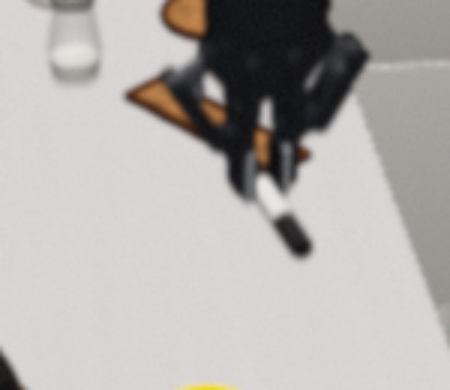

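The marker is lifted in the jaws, crop (275,215). Carrying it to the narrow rest.

Request:
{"fn": "move_arm", "kwargs": {
  "gripper": [0, 0, 0, 0, 0, 0, 0, 0],
  "linear": [
    [0, 0, 0],
    [0, 0, 0],
    [0, 0, 0],
    [0, 0, 0],
    [-2.5, -2, 0],
    [-3, -2.2, 0],
    [-3, -2.3, 0],
    [-3, -2.3, 0]
  ],
  "twist": [-6, -7, -6, -5.9, 0, 0, 0, 0]
}}

```text
clock: 11.3
position: [0.419, 0.1803, 0.0755]
tool_rot: [3.141, 0.001, 2.766]
force: [-0.1, 0.7, -0.1]
grip_width: 0.0156
finger_force: 29.6
```

Request:
{"fn": "move_arm", "kwargs": {
  "gripper": [0, 0, 0, 0],
  "linear": [
    [-2.5, -1.9, 0],
    [-1.4, -1, 0],
    [0, 0, 0],
    [0, 0, 0]
  ],
  "twist": [0, 0, 0, 0]
}}

```text
clock: 11.7
position: [0.4439, 0.1404, 0.0752]
tool_rot: [3.141, 0.0, 2.765]
force: [-0.1, 0.0, -0.0]
grip_width: 0.0155
finger_force: 29.6
```

```bash
python3 - <<'E'
from h import *
plan(443.8,139.6,75,-21.5)
E
```

```text
clock 11.7 pos [443.9 140.4  75.2] yaw 158.4 w 0.0155 F [-0.1  0.  -0. ] 29.605464730359472
twist -0.1 lin [-0.02 -0.08  0.02] j7 0.74
```

Request:
{"fn": "move_arm", "kwargs": {
  "gripper": [0, 0, 0, 0, 0, 0, 0, 0],
  "linear": [
    [0, 0, 2],
    [0, 0, 2],
    [0, 0, 1.2],
    [0, 0, 0.6],
    [0, 0, 0.3],
    [0, 0, 0.2],
    [0, 0, 0],
    [0, 0, 0]
  ],
  "twist": [0, 0, 0, 0, 0, 0, 0, 0]
}}

```text
clock: 12.5
position: [0.4443, 0.1404, 0.0122]
tool_rot: [3.141, 0.0, 2.766]
force: [0.1, -0.6, 0.1]
grip_width: 0.0154
finger_force: 29.6
```

```bash
python3 - <<'E'
from h import *
plan(443.8,139.6,9.5,-21.5)
f=grab('side');t=grab('top');im=f['img']
a=cv2.resize(im[210:300,290:400,::-1],(550,450));
b=cv2.resize(t['img'][230:320,290:380,::-1],(250,250));b=np.vstack([b,np.zeros((200,250,3),np.uint8)])
cv2.imwrite('pics/s7.png',np.hstack([a,b]))
E
```

```text
clock 12.5 pos [444.3 140.4  12.2] yaw 158.5 w 0.0154 F [ 0.1 -0.6  0.1] 29.604940744980013
twist -0.0 lin [ 0.01 -0.09  0.27] j7 0.73
```

View pics/s7.png

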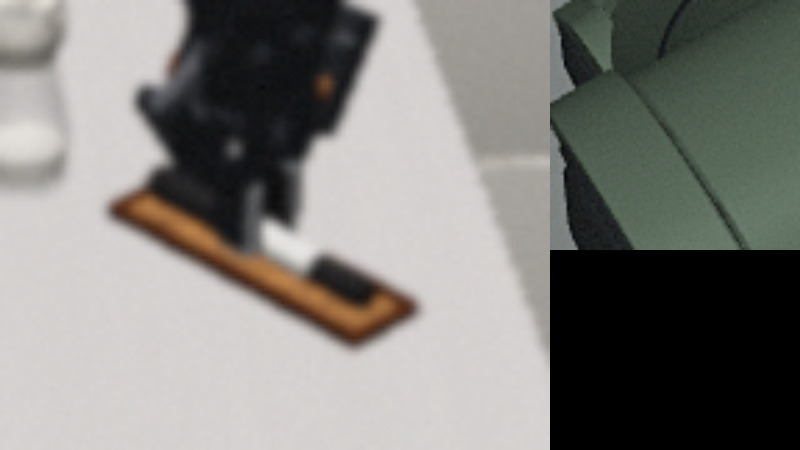

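```bash
python3 - <<'E'
from h import *
f=grab('side');im=f['img'];a=np.radians(158.5);u=np.array([np.cos(a),np.sin(a)]);v=np.array([np.sin(a),-np.cos(a)])
c=np.array([442.4,144.8])
def L(n,p,z):
    w=onz(f,p,z)[:2]*1000-c;print(n,(w@u).round(1),(w@v).round(1))
F=lambda x,y:(290+x/5,210+y/5)
L('c1',F(352,345),.006);L('c2',F(418,305),.006);L('c3',F(110,205),.006)
m=im.max(2)<70
m[:, :]&=True
mm=np.zeros_like(m);mm[258:275,350:370]=m[258:275,350:370]
ct=blob(mm,None,5);print(rect(f,ct,.016),cv2.boundingRect(ct));w=world(f,ct,.016)*1000-c
print('u',(w@u).min(),(w@u).max(),'v',(w@v).min(),(w@v).max())
hsv=cv2.cvtColor(im,cv2.COLOR_RGB2HSV);H,S,V=cv2.split(hsv)
ck=blob((S>70)&((H<22)|(H>172))&(V>30),(350,275),20);w=world(f,ck,.006)*1000-c
print('rest u',(w@u).min(),(w@u).max(),'v',(w@v).min(),(w@v).max())
print('tcp',(np.array([444.3,140.4])-c)@u,(np.array([444.3,140.4])-c)@v)
E
```

```text
c1 79.0 23.1
c2 78.0 -20.1
c3 -76.5 18.3
[395.6 165.   33.6  16.5 -20.1] (352, 262, 13, 9)
u 33.97211978220412 67.89799597491029 v -6.7688595592249605 9.691257719719289
rest u -78.09930842794904 78.11051190228874 v -20.436175496087284 21.64934665509065
tcp -3.380398776752788 -3.3974849683447363
```

In the side view the marker is centred in the rest to about 2 mm both ways. Lowering.

Request:
{"fn": "move_arm", "kwargs": {
  "gripper": [0, 0, 0, 0, 0],
  "linear": [
    [0, 0, 0.15],
    [0, 0, 0.1],
    [0, 0, 0.05],
    [0, 0, 0],
    [0, 0, 0]
  ],
  "twist": [0, 0, 0, 0, 0]
}}

```text
clock: 13.15
position: [0.4441, 0.1403, 0.009]
tool_rot: [3.142, 0.0, 2.766]
force: [-2.0, -1.1, 10.7]
grip_width: 0.0156
finger_force: 30.7
```

Request:
{"fn": "move_arm", "kwargs": {
  "gripper": [0.4, 0.4, 0.4, 0.4, 0.5, 0.5, 0.8, 0.8],
  "linear": [
    [0, 0, 0],
    [0, 0, 0],
    [0, 0, 0],
    [0, 0, 0],
    [0, 0, -1],
    [0, 0, -3],
    [0, 0, -4],
    [0, 0, -4]
  ],
  "twist": [0, 0, 0, 0, 0, 0, 0, 0]
}}

```text
clock: 13.95
position: [0.4436, 0.1401, 0.1307]
tool_rot: [-3.141, -0.0, 2.766]
force: [0.4, 0.6, -0.1]
grip_width: 0.0681
finger_force: 0.0
```

```bash
python3 - <<'E'
from h import *
f=grab('side');im=f['img']
g=cv2.cvtColor(im,cv2.COLOR_RGB2GRAY)
t=grab('top')
cv2.imwrite('pics/c8.png',np.hstack([cv2.resize(im[200:290,270:390,::-1],(480,360)),cv2.resize(t['img'][180:280,310:360,::-1],(180,360))]))
plan(574,113,200,158)
E
```

```text
clock 14.05 pos [446.  141.  133.7] yaw 158.4 w 0.0684 F [ 0.8  0.8 -0.1] 0.0
twist 0.4 lin [-12.95   2.23  -6.56] j7 0.75
```

View pics/c8.png

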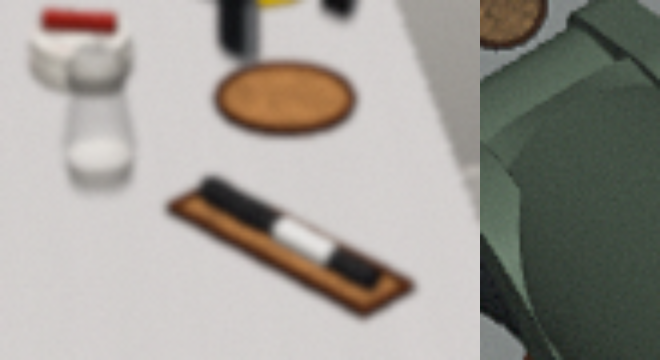

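The marker lies in the narrow rest. Next is the shaker, at (574,113) mm.

Request:
{"fn": "move_arm", "kwargs": {
  "gripper": [1, 1, 1, 1, 1, 1, 1, 1],
  "linear": [
    [-1, 0.2, -1.5],
    [-3, 0.5, 0],
    [-3, 0.5, 0],
    [-3, 0.5, 0],
    [-2, 0.4, 0],
    [-1, 0.1, 0],
    [0, 0, 0],
    [0, 0, 0]
  ],
  "twist": [0, 0, 0, 0, 0, 0, 0, 0],
  "squeeze": 30
}}

```text
clock: 14.85
position: [0.572, 0.1133, 0.1437]
tool_rot: [-3.141, -0.001, 2.766]
force: [0.3, -0.1, 0.2]
grip_width: 0.0853
finger_force: 0.0
```

```bash
python3 - <<'E'
from h import *
plan(574,113,28,158.4)
f=grab('side');im=f['img']
print('base',onz(f,(295,240),.0).round(3))
cv2.imwrite('pics/s9.png',cv2.resize(im[150:270,220:370,::-1],None,fx=4,fy=4))
E
```

```text
clock 14.85 pos [572.  113.3 143.7] yaw 158.5 w 0.0853 F [ 0.3 -0.1  0.2] 0.0
twist 0.1 lin [-0.21  0.05 11.57] j7 0.89
base [0.583 0.096 0.   ]
```

View pics/s9.png

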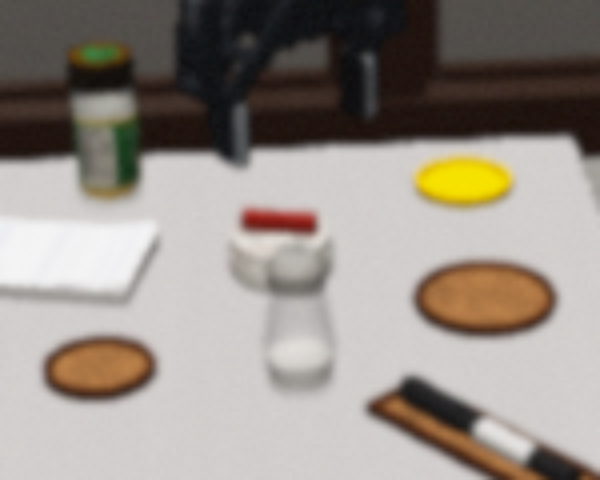

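The shaker stands at crop (299,370), below the open gripper, with the timer behind it. The position agrees with the top view, so I descend and close.

Request:
{"fn": "move_arm", "kwargs": {
  "gripper": [1, 1, 1, 1, 1, 1, 1, 1],
  "linear": [
    [-0.2, 0, 2],
    [0, 0, 3],
    [0, 0, 3],
    [0, 0, 2],
    [0, 0, 1],
    [0, 0, 0.5],
    [0, 0, 0],
    [0, 0, 0]
  ],
  "twist": [0, 0, 0, 0, 0, 0, 0, 0]
}}

```text
clock: 15.7
position: [0.5753, 0.1125, 0.0297]
tool_rot: [3.141, 0.001, 2.766]
force: [0.1, 0.4, -0.1]
grip_width: 0.0851
finger_force: 0.0
```

Request:
{"fn": "move_arm", "kwargs": {
  "gripper": [0.3, 0.3, 0.3, 0.3, 0.3, 0.3, 0.3, 0.3],
  "linear": [
    [0, 0, 0],
    [0, 0, 0],
    [0, 0, 0],
    [0, 0, 0],
    [0, 0, 0],
    [0, 0, 0],
    [0, 0, 0],
    [0, 0, 0]
  ],
  "twist": [0, 0, 0, 0, 0, 0, 0, 0]
}}

```text
clock: 16.5
position: [0.5752, 0.1124, 0.0294]
tool_rot: [3.141, 0.001, 2.766]
force: [-1.2, -0.6, 8.0]
grip_width: 0.0399
finger_force: 29.4
```

```bash
python3 - <<'E'
from h import *
plan(688,155,110,158.4)
f=grab('side');im=f['img']
h=cv2.cvtColor(im,cv2.COLOR_RGB2HSV);H,S,V=cv2.split(h)
for n,at in dict(small=(245,242),narrow=(342,261),large=(341,225)).items():
    c=blob((S>70)&((H<22)|(H>172))&(V>30),at,20)
    if c is not None: print(n,rect(f,c,.006),cv2.boundingRect(c))
E
```

```text
clock 16.5 pos [575.2 112.4  29.4] yaw 158.5 w 0.0399 F [-1.2 -0.6  8. ] 29.445921792648733
twist 0.1 lin [-8.92  8.12 -8.05] j7 0.89
small [685.5 159.6  61.8  60.9  24.1] (232, 235, 26, 14)
narrow [443.3 146.7 156.4  41.8 -20.1] (313, 248, 60, 31)
large [510.2 -13.4  84.6  83.1  24. ] (324, 216, 35, 17)
```

Request:
{"fn": "move_arm", "kwargs": {
  "gripper": [0.3, 0.3, 0.3, 0.3, 0.3, 0.3, 0.3, 0.3],
  "linear": [
    [0, 0, -0.5],
    [0, 0, -1.5],
    [0, 0, -2],
    [0, 0, -1],
    [-1.5, 1.4, 0],
    [-2.5, 2.2, 0],
    [-2.5, 2.2, 0],
    [-1.5, 1.5, 0]
  ],
  "twist": [0, 0, 0, 0, 0, 0, 0, 0]
}}

```text
clock: 17.35
position: [0.6779, 0.1516, 0.0795]
tool_rot: [3.141, 0.001, 2.766]
force: [0.2, -0.1, -1.8]
grip_width: 0.0395
finger_force: 30.4
```

Request:
{"fn": "move_arm", "kwargs": {
  "gripper": [0.3, 0.3, 0.3],
  "linear": [
    [-0.9, 0.8, 0],
    [0, 0, 0],
    [0, 0, 0]
  ],
  "twist": [0, 0, 0]
}}

```text
clock: 17.65
position: [0.6869, 0.1548, 0.0788]
tool_rot: [-3.141, -0.0, 2.766]
force: [0.1, 0.6, -1.2]
grip_width: 0.0395
finger_force: 30.4
```

```bash
python3 - <<'E'
from h import *
plan(688,155,33.4,158.4)
f=grab('side');im=f['img'];t=grab('top')
cv2.imwrite('pics/s10.png',np.hstack([cv2.resize(im[150:270,190:310,::-1],(440,440)),cv2.resize(t['img'][120:220,270:370,::-1],(360,440))]))
E
```

```text
clock 17.65 pos [686.9 154.8  78.8] yaw 158.5 w 0.0395 F [ 0.1  0.6 -1.2] 30.379255001898855
twist 0.1 lin [-0.1   0.07  4.54] j7 0.89
```

View pics/s10.png

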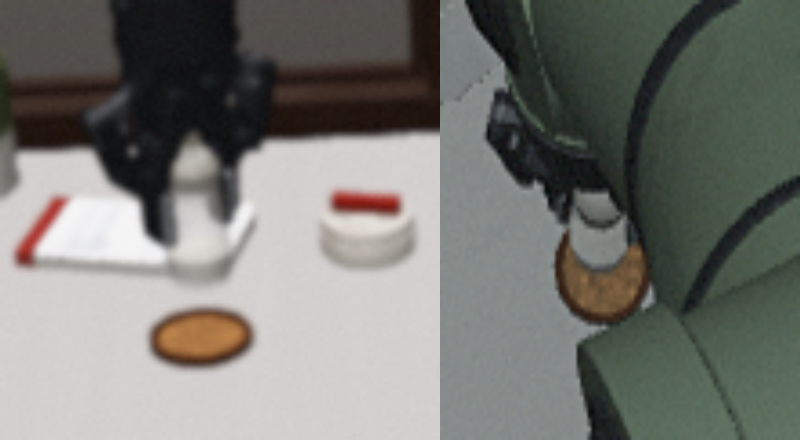

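The shaker is held upright above the small cork rest, crop (200,335). Lowering.

Request:
{"fn": "move_arm", "kwargs": {
  "gripper": [0.3, 0.3, 0.3, 0.3, 0.3, 0.3, 0.3, 0.3],
  "linear": [
    [-0.1, 0, 1.5],
    [0, 0, 1.5],
    [0, 0, 0.8],
    [0, 0, 0.4],
    [0, 0, 0.2],
    [0, 0, 0.1],
    [0, 0, 0.05],
    [0, 0, 0]
  ],
  "twist": [0, 0, 0, 0, 0, 0, 0, 0]
}}

```text
clock: 18.55
position: [0.6885, 0.1547, 0.0336]
tool_rot: [3.141, 0.0, 2.766]
force: [0.3, 0.0, -0.6]
grip_width: 0.0395
finger_force: 30.4
```

Request:
{"fn": "move_arm", "kwargs": {
  "gripper": [0.3],
  "linear": [
    [0, 0, 0]
  ],
  "twist": [0]
}}

```text
clock: 18.65
position: [0.6885, 0.1547, 0.0336]
tool_rot: [3.141, 0.0, 2.766]
force: [-1.0, -0.4, -0.8]
grip_width: 0.0394
finger_force: 30.4
```

Request:
{"fn": "move_arm", "kwargs": {
  "gripper": [0.3, 0.3, 0.3, 0.3],
  "linear": [
    [0, 0, 0.05],
    [0, 0, 0.05],
    [0, 0, 0],
    [0, 0, 0]
  ],
  "twist": [0, 0, 0, 0]
}}

```text
clock: 19.05
position: [0.6889, 0.1547, 0.0334]
tool_rot: [3.141, 0.001, 2.766]
force: [-3.0, -0.4, 10.8]
grip_width: 0.0397
finger_force: 31.8
```

Contact is at the height expected for the cork. Releasing and rising.

Request:
{"fn": "move_arm", "kwargs": {
  "gripper": [1, 1, 1, 1, 1, 1, 1, 1],
  "linear": [
    [0, 0, -0.05],
    [0, 0, 0],
    [0, 0, 0],
    [0, 0, 0],
    [0, 0, -1],
    [0, 0, -3],
    [0, 0, -4],
    [0, 0, -4]
  ],
  "twist": [0, 0, 0, 0, 0, 0, 0, 0]
}}

```text
clock: 19.85
position: [0.6881, 0.1546, 0.1547]
tool_rot: [-3.141, -0.0, 2.766]
force: [0.7, -0.1, 0.9]
grip_width: 0.0853
finger_force: 0.0
```

```bash
python3 - <<'E'
from h import *
f=grab('side');h=cv2.cvtColor(f['img'],cv2.COLOR_RGB2HSV);H,S,V=cv2.split(h)
c=blob((S>110)&((H<10)|(H>170)),(289,205),5);print('side bar',rect(f,c,.042),cv2.boundingRect(c))
plan(646.4,-4.5,120,16)
E
```

```text
side bar [641.6   9.3  43.8  22.3  23.9] (281, 203, 18, 5)
clock 19.9 pos [691.  155.2 162.2] yaw 158.5 w 0.0857 F [2.4 0.4 7.8] 0.0
twist -37.5 lin [  8.72 -14.12   4.15] j7 0.89
```

Request:
{"fn": "move_arm", "kwargs": {
  "gripper": [0.6, 0.6, 0.6, 0.6, 0.6, 0.6, 0.6, 0.6],
  "linear": [
    [0, 0, 0],
    [0, 0, 0],
    [0, 0, 0],
    [0, 0, 0],
    [0, 0, 0],
    [1.5, -2.5, 0],
    [2, -3.2, 0],
    [2, -3.2, 0]
  ],
  "twist": [-7.5, -7.5, -7.5, -7.5, -7.5, 0, 0, 0]
}}

```text
clock: 20.7
position: [0.6595, 0.053, 0.1532]
tool_rot: [-3.141, 0.0, -2.862]
force: [0.7, 0.3, -0.3]
grip_width: 0.0516
finger_force: 0.0
```

Request:
{"fn": "move_arm", "kwargs": {
  "gripper": [0.6, 0.6, 0.6, 0.6, 0.6],
  "linear": [
    [2, -3.2, 1],
    [1.2, -2, 1],
    [0, 0, 2],
    [0, 0, 0],
    [0, 0, 0]
  ],
  "twist": [0, 0, 0, 0, 0]
}}

```text
clock: 21.2
position: [0.6437, -0.0042, 0.1134]
tool_rot: [3.141, 0.0, -2.862]
force: [0.0, 0.3, 0.6]
grip_width: 0.0512
finger_force: 0.0
```

```bash
python3 - <<'E'
from h import *
plan(646.4,-4.5,24,16)
f=grab('side')
print(proj(f,[.6464,-.0045,.042]))
E
```

```text
clock 21.2 pos [643.7  -4.2 113.4] yaw -164.0 w 0.0512 F [0.  0.3 0.6] 0.0
twist 0.0 lin [-0.25 -0.11  8.94] j7 1.65
[290.21629675 202.4009512 ]
```

Request:
{"fn": "move_arm", "kwargs": {
  "gripper": [0.5, 0.5, 0.5, 0.5, 0.5, 0.5, 0.5],
  "linear": [
    [-0.2, -0.1, 2.5],
    [0, 0, 2.5],
    [0, 0, 2],
    [0, 0, 0.8],
    [0, 0, 0.4],
    [0, 0, 0],
    [0, 0, 0]
  ],
  "twist": [0, 0, 0, 0, 0, 0, 0],
  "squeeze": 50
}}

```text
clock: 21.95
position: [0.6464, -0.0051, 0.0319]
tool_rot: [-3.141, 0.001, -2.863]
force: [-0.2, 0.4, -0.1]
grip_width: 0.0426
finger_force: 0.0
```

Request:
{"fn": "move_arm", "kwargs": {
  "gripper": [0, 0, 0, 0, 0, 0, 0, 0],
  "linear": [
    [0, 0, 0],
    [0, 0, 0],
    [0, 0, 0],
    [0, 0, 0],
    [0, 0, 0],
    [0, 0, 0],
    [0, 0, 0],
    [0, 0, 0]
  ],
  "twist": [0, 0, 0, 0, 0, 0, 0, 0]
}}

```text
clock: 22.75
position: [0.646, -0.0053, 0.0315]
tool_rot: [-3.141, 0.001, -2.863]
force: [-2.0, 0.2, 7.3]
grip_width: 0.0095
finger_force: 49.5
```

Request:
{"fn": "move_arm", "kwargs": {
  "gripper": [0, 0, 0, 0, 0, 0, 0, 0],
  "linear": [
    [0, 0, -0.5],
    [0, 0, -2],
    [0, 0, -1.5],
    [2.3, 0.3, 0],
    [3, 0.6, 0],
    [3, 0.6, 0],
    [3, 0.5, 0],
    [2, 0.3, 0]
  ],
  "twist": [0, 0, 0, 0, 0, 0, 0, 0]
}}

```text
clock: 23.55
position: [0.5098, -0.02, 0.0715]
tool_rot: [-3.141, -0.0, -2.863]
force: [-0.0, -0.2, -0.6]
grip_width: 0.0093
finger_force: 48.9
```

Request:
{"fn": "move_arm", "kwargs": {
  "gripper": [0, 0, 0],
  "linear": [
    [0, 0, 0],
    [0, 0, 0],
    [0, 0, 0]
  ],
  "twist": [0, 0, 0]
}}

```text
clock: 23.85
position: [0.5125, -0.0195, 0.0711]
tool_rot: [-3.141, 0.001, -2.863]
force: [-0.0, -0.2, -1.0]
grip_width: 0.0094
finger_force: 48.9
```

```bash
python3 - <<'E'
from h import *
plan(511.7,-19.7,35.5,16)
f=grab('side');im=f['img'];h=cv2.cvtColor(im,cv2.COLOR_RGB2HSV);H,S,V=cv2.split(h)
c=blob((S>70)&((H<22)|(H>172))&(V>30),(341,225),20);print('rest',rect(f,c,.006),cv2.boundingRect(c))
print('proj rest c',proj(f,[.5117,-.0197,.006]))
# shaker: check upright/inside by white/edge; small rest mask
c=blob((S>70)&((H<22)|(H>172))&(V>30),(245,242),20);print('small',None if c is None else cv2.boundingRect(c))
E
```

```text
clock 23.85 pos [512.5 -19.5  71.1] yaw -164.0 w 0.0094 F [-0.  -0.2 -1. ] 48.90599012374878
twist -0.0 lin [0.09 0.01 3.56] j7 1.62
rest [510.2 -13.4  84.6  83.1  24. ] (324, 216, 35, 17)
proj rest c [341.38549869 222.57753538]
small (232, 236, 26, 13)
```

Request:
{"fn": "move_arm", "kwargs": {
  "gripper": [0, 0, 0, 0, 0, 0, 0, 0],
  "linear": [
    [0.1, 0, 1.2],
    [0, 0, 1.2],
    [0, 0, 0.6],
    [0, 0, 0.3],
    [0, 0, 0.2],
    [0, 0, 0.1],
    [0, 0, 0],
    [0, 0, 0]
  ],
  "twist": [0, 0, 0, 0, 0, 0, 0, 0]
}}

```text
clock: 24.7
position: [0.5103, -0.02, 0.0354]
tool_rot: [-3.141, -0.0, -2.863]
force: [-6.8, 1.0, 15.2]
grip_width: 0.0092
finger_force: 50.9
```

Contact is at the cork height. Releasing, rising and moving clear to inspect.

Request:
{"fn": "move_arm", "kwargs": {
  "gripper": [0.5, 0.5, 0.5, 0.5, 0.5, 0.5, 0.5, 0.5],
  "linear": [
    [0, 0, -0.05],
    [0, 0, 0],
    [0, 0, 0],
    [0, 0, 0],
    [0, 0, -1],
    [0, 0, -3],
    [0, 0, -4],
    [0, 0, -4]
  ],
  "twist": [0, 0, 0, 0, 0, 0, 0, 0]
}}

```text
clock: 25.5
position: [0.5101, -0.0199, 0.1572]
tool_rot: [3.141, -0.0, -2.863]
force: [0.5, -0.5, 0.1]
grip_width: 0.0424
finger_force: 0.0
```

Request:
{"fn": "move_arm", "kwargs": {
  "gripper": [0.5, 0.5, 0.5, 0.5, 0.5, 0.5, 0.5, 0.5],
  "linear": [
    [0.5, -2, -2],
    [1, -3.5, 0],
    [1, -3.5, 0],
    [1, -3.5, 0],
    [1, -3.5, 0],
    [1, -3.5, 0],
    [0.5, -2, 0],
    [0, 0, 0]
  ],
  "twist": [0, 0, 0, 0, 0, 0, 0, 0]
}}

```text
clock: 26.3
position: [0.5113, -0.2464, 0.1758]
tool_rot: [-3.141, -0.0, -2.867]
force: [-0.4, 0.8, -1.0]
grip_width: 0.0425
finger_force: 0.0
```

```bash
python3 - <<'E'
from h import *
t=grab('top');f=grab('side')
a=cv2.resize(t['img'][150:330,150:420,::-1],(800,533))[:, :]
a=cv2.resize(t['img'][160:320,160:420,::-1],(480,295));b=cv2.resize(f['img'][180:380,200:380,::-1],(320,356))
A=np.zeros((600,800,3),np.uint8)
A[:295,:480]=a;A[:356,480:]=b
A[300:600,:240]=cv2.resize(t['img'][230:315,162:230,::-1],(240,300));A[300:600,240:420]=cv2.resize(t['img'][240:312,310:353,::-1],(180,300))
A[360:600,480:640]=cv2.resize(t['img'][150:198,300:332,::-1],(160,240));A[360:600,640:800]=cv2.resize(t['img'][210:270,372:412,::-1],(160,240))
cv2.imwrite('pics/fin.png',A)
E
```

```text
(no output)
```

View pics/fin.png

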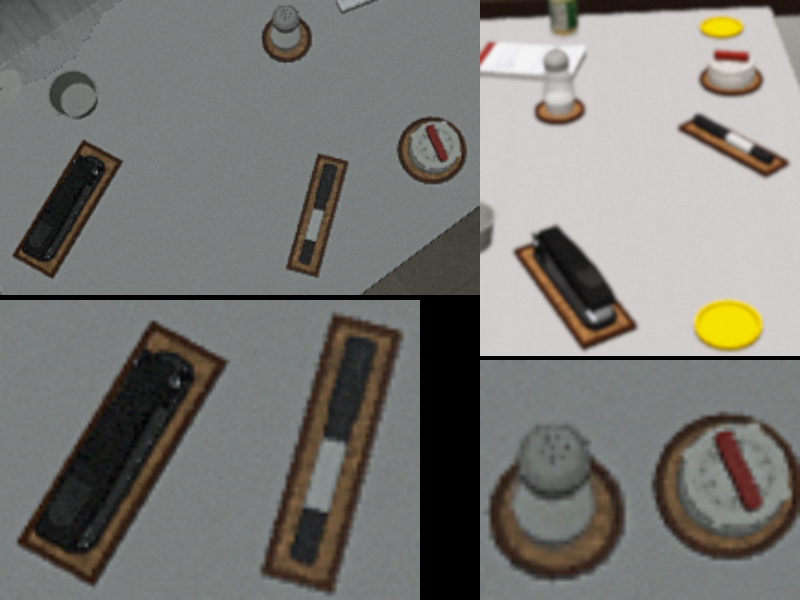

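All four things appear on their rests in both views, and the cup at crop (74,95) looks undisturbed. I'll check the stapler and timer margins numerically.

```bash
python3 - <<'E'
from h import *
t=grab('top');im=t['img'];h=cv2.cvtColor(im,cv2.COLOR_RGB2HSV);H,S,V=cv2.split(h)
cork=(S>70)&((H<22)|(H>172))&(V>30)
def ext(n,c,z,ctr,yaw):
    a=np.radians(yaw);u=np.array([np.cos(a),np.sin(a)]);v=np.array([np.sin(a),-np.cos(a)]);w=world(t,c,z)*1000-ctr
    print(n,z,'u',(w@u).min().round(1),(w@u).max().round(1),'v',(w@v).min().round(1),(w@v).max().round(1))
C=np.array([487.7,460])
m=((V<75)&(S<70)).astype(np.uint8);m[:236]=0;m[310:]=0
m=cv2.morphologyEx(m,cv2.MORPH_OPEN,np.ones((3,3),np.uint8))
c=blob(m,(197,273),50)
for z in(.006,.014,.03,.05): ext('stapler',c,z,C,145.4)
print(rect(t,c,.05))
# timer: white region within large rest
w=((S<40)&(V>85)).astype(np.uint8);r=np.zeros_like(w);cv2.circle(r,(394,241),17,1,-1)
c=blob(w&r,(396,240),20);
(x,y),rad=cv2.minEnclosingCircle(world(t,c,.030)*1000);print('timer top',x,y,rad,'rest',511.7,-19.7)
b=blob((S>110)&((H<10)|(H>172))&(V>60)&(r>0),(396,238),5);print('bar',rect(t,b,.046))
k=blob(cork|((w&r)>0),(394,241),50);print('rest+timer',rect(t,k,.006))
E
```

```text
stapler 0.006 u -39.6 68.9 v -16.3 24.8
stapler 0.014 u -39.2 68.5 v -18.7 22.1
stapler 0.03 u -38.4 67.9 v -23.5 16.8
stapler 0.05 u -37.3 67.1 v -29.4 10.1
[470.  460.5 104.4  39.5 -34.6]
timer top 511.6697692871094 -19.548709869384766 34.25924301147461 rest 511.7 -19.7
bar [511.6 -19.9  47.6   9.6  18. ]
rest+timer [511.7 -19.7  87.2  84.4  83.7]
```

```bash
python3 - <<'E'
from h import *
t=grab('top');f=grab('side')
C=np.array([487.7,460]);a=np.radians(145.4);u=np.array([np.cos(a),np.sin(a)]);v=np.array([np.sin(a),-np.cos(a)])
def prof(fr,off,name,C,R,long):
    im=fr['img'].astype(np.float32)
    for o in off:
        out=[]
        for s in R:
            p=C+(s*u+o*v if long else o*u+s*v);q=proj(fr,[p[0]/1000,p[1]/1000,.006])
            c=cv2.getRectSubPix(im,(1,1),(float(q[0]),float(q[1])))[0,0];out.append(int(c[0]-c[2]))
        print(name,o,dict(zip(R,out)))
prof(t,(0,10),'top',C,list(range(66,94,2)),1);prof(t,(0,10),'top',C,list(range(-94,-58,2)),1)
prof(t,(0,-40,40),'topW',C,list(range(-34,36,3)),0)
prof(f,(0,),'side',np.array([486.3,464.3]),list(range(60,94,2)),1)
E
```

```text
top 0 {66: 1, 68: 0, 70: 1, 72: -2, 74: -2, 76: 19, 78: 52, 80: 55, 82: 45, 84: 33, 86: 19, 88: 0, 90: -5, 92: -6}
top 10 {66: 2, 68: 0, 70: -1, 72: -1, 74: 1, 76: 13, 78: 42, 80: 43, 82: 38, 84: 33, 86: 18, 88: 2, 90: -4, 92: -4}
top 0 {-94: -3, -92: -4, -90: -5, -88: 0, -86: 18, -84: 29, -82: 28, -80: 37, -78: 44, -76: 40, -74: 16, -72: 0, -70: -2, -68: -6, -66: -3, -64: 1, -62: 2, -60: 1}
top 10 {-94: -4, -92: -4, -90: -5, -88: -1, -86: 18, -84: 40, -82: 31, -80: 36, -78: 44, -76: 51, -74: 37, -72: 13, -70: -8, -68: -4, -66: -1, -64: -4, -62: -5, -60: -2}
topW 0 {-34: -2, -31: 1, -28: 25, -25: 32, -22: 49, -19: 38, -16: -3, -13: -1, -10: -3, -7: 0, -4: 1, -1: 0, 2: -1, 5: -2, 8: 0, 11: 0, 14: -1, 17: -1, 20: 0, 23: -2, 26: 9, 29: 28, 32: -5, 35: -5}
topW -40 {-34: -4, -31: 2, -28: 30, -25: 28, -22: 52, -19: 39, -16: 2, -13: -4, -10: 0, -7: 0, -4: 0, -1: -1, 2: -2, 5: -5, 8: 0, 11: -1, 14: -5, 17: -1, 20: -1, 23: 9, 26: 27, 29: 25, 32: 0, 35: -5}
topW 40 {-34: -3, -31: 5, -28: 26, -25: 32, -22: 48, -19: 35, -16: 6, -13: -3, -10: -1, -7: -6, -4: -2, -1: 0, 2: 0, 5: -2, 8: -3, 11: -2, 14: -1, 17: 0, 20: 0, 23: -6, 26: 11, 29: 33, 32: -5, 35: -4}
side 0 {60: 0, 62: 0, 64: 0, 66: 0, 68: 3, 70: 15, 72: 42, 74: 69, 76: 86, 78: 90, 80: 80, 82: 65, 84: 49, 86: 32, 88: 19, 90: 12, 92: 6}
```

The stapler spans -74 to +76 mm along its rest and its visible base edge is at about -17.5 mm across, so it is centred on the cork. The timer is centred to under 1 mm. Handing in.

```bash
python3 -c "
from workcell import bot
print(bot.job_done())"
```

```text
the job is handed in; nothing more can be done
None
```

The stapler, marker, shaker and timer were each set down on their own rest, in that order, and I handed the job in at about 26 s on the robot's clock. The final camera check showed all four on the cork inside the rims, with the sauce cup undisturbed; the hand-in returned no verdict.

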